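# Tip two of three steel castor balls out of a scoop

## Robot

A 6-joint arm with a two-finger parallel gripper is mounted at the origin on a cart in front of the work surface, level with it; the furniture and walls round the work are solid. World frame = base frame: x ahead of the robot, y to its left, z up, the work surface at z = 0. Lengths are in m, angles in rad, forces in N, time in s.
With the tool pointing down it reaches from about 0.35 to 0.975 m from the base axis. Payload 7.1 kg.
Tool frame: the origin (TCP) lies at the very end of the fingers, on their centre line; the grasp point (between the pads) lies 19 mm behind it; z points along the fingers, y is the line along which they close (so a half turn about z gives the same grasp; the last joint's range is limited). The gripper opens to 88 mm and grips with 3 to 60 N. Pads are 20 mm wide; open, the fingers measure 115 mm over their backs; the gripper's body (75 mm by 178 mm) begins 61 mm behind the grasp point.
Start: joints at [1.174, 0.423, 1.63, -0, 1.089, -0.019], TCP at [0.231, 0.581, 0.223] pointing down, gripper open.
Joint ranges: [-3, 3], [-0.9, 2.11], [0.09, 2.58], [-1.31, 4.45], [0.11, 2.69], [-2.54, 2.54]. Speed limits (rad/s): [2.39, 2.39, 3.01, 3.14, 3.14, 3.14].

## Interface

Orientations are given as a rotation vector (axis times angle).
In Python, from rig import get_state, snapshot, r gives the robot as it stands.
- The arm moves only by the shell command python3 -m handwheel 'ROWS' [OPENING]. ROWS is a JSON object of lists of equal length, an entry for each row: "slide": the shift along the tool's x, y, z in cm, a list of three; "yaw": the turn about the tool's z in degrees. A call has exactly 10 rows; each row shifts and turns the commanded pose from where the row before left it, along the tool's axes as they then stand; what a row does not reach is not made up. A row lasts 1/12 s, in which the tool goes at most 41.7 mm and 7.16 degrees, less where a joint would pass 70% of its speed; a pose out of reach is approached as far as the arm can. A call with a gripper value outside its range is refused whole. OPENING is the closure, from -1 (fully open) to 1 (shut), set as the call begins (- or left out, the last holds). The fingers move at their own pace and stop on an object; the grip force is fixed at half the most. Time passes only in rows, so rows that do not move let the fingers close, or fill a call up. It gives the time, the measured TCP pose, the force, the opening and the grip force at its end, in the units of the state.
- get_state(): the state, without advancing time (a new reading comes with each control period).
- snapshot(name): name is "scene" or "top" or "wrist"; returns a dict with "frame" (384x512x3 uint8, red, green, blue), "depth" (384x512 float32, m along the optical axis (not along the pixel's ray), 0 where there is no reading), "mtx" (3x3 intrinsics, pixels), "R" (3x3) and "t" (3): a world point X has camera coordinates R X + t; the wrist camera has in their place "tool_from_camera" (4x4, takes a point from camera to tool coordinates, whose origin is the TCP and whose axes are the flange's). Camera axes: x right, y down, z forward; pixel columns grow to the right and rows downward; lengths in m; the calibration is good to about 2 mm. A picture is of the moment at which its call begins: read the wrist's pose just before it.
- r.hand_in(): hands the job in; it is judged then, once.
The state is a dict: "clock": time; "joints": joint angles; "dq": joint speeds; "effort": joint torques, N m; "ee_pos": TCP position; "tcp_rot": TCP orientation; "wrist_force": force on the tool from outside, world axes, zero at the start; "torque": the same for the moment, N m; "opening": opening from 0.0 (shut) to 1.0 (fully open); "grasp_force": force on a finger pad.
Only numpy, scipy, OpenCV 4.12 (cv2) and the standard library are available. Lean on these libraries where they do the work, as an engineer would, in place of code of your own. Each camera call takes 0.05 s, during which the arm holds its last target. There are 200 camera calls.

## Task

Pick up the wooden ball scoop by its grip, hold it over the square grey tray and tip its open end down little by little until exactly two of its three steel balls have dropped into the tray; then level it again, so that the third ball stays in the scoop. Set the scoop back down upright on the bench top beside the tray and let go.

Things in the scene. Friction and masses are not known exactly. Their poses are not given: they have to be found in the camera images.
- scoop_grip (a point): Middle of the wooden scoop's grip, a block 16 thick (x) x 36 wide (y), from 20 below to 22 above this point. The loose scoop, a trough 115 long, 40 wide (0.16 kg, 0.43 kg with 3 balls), has its underside 80 below the point, a bridge across it 20 to 30 below; under that the balls pass. z up; -x to the open end, whose lip lies 75 mm towards -x, 73 below the point; +x to the end wall (40).
- tray: Square tray of grey sheet, open on top, fixed to the bench: 140 x 140 mm outside, walls 5 thick and 45 high, a black rubber mat on its floor (top 8 mm up). Origin: centre of its underside, on the bench top; z up, x and y along its sides.
- ball_middle_center (a point): Centre of the middle steel ball (28 mm, 0.09 kg; 17 mm from the grip towards the lip), second to roll out. The front one, alike, lies 34 mm nearer the lip. Each lies in a cross groove, deeper further back: with the lip tipped down they roll out singly, each at a tilt some 10 degrees steeper than the last; none below 10, two by 35 degrees. One ball takes about 0.3 s and lightens the scoop by 0.88 N.
- ball_rear_center (a point): Centre of the rear steel ball (28 mm, 0.09 kg), 17 mm from the grip towards the scoop's end wall, in the deepest groove: the one that stays in the scoop. Balls roll: their axes mean nothing.
Things that resemble listed ones, but are neither listed nor needed, are in the scene too. What is shaped like the part that bears ball_middle_center but orange or purple is not meant.

How it is judged:
On the way:
1. the scoop is held clear of the bench over or next to the tray with its open end tipped down by more than 17 degrees (angle between scoop_grip's own z axis and vertical above 0.3 rad and height (world z) of scoop_grip above 0.1 m and horizontal distance between scoop_grip and tray below 0.16 m), for 0.1 s.
At the end, for the whole second after the job is handed in: Exactly two balls, the middle one among them, lie in the tray (its load is 1.3 to 2.25 N); the rear ball lies in the scoop; the scoop stands at rest on the bench top, upright within 10 degrees, grip point 70 to 90 mm up and over 70 mm from the tray's centre (contact force between tray and anything else between 1.3 and 2.25 N and x of ball_middle_center in the frame of tray between -0.066 and 0.066 m and y of ball_middle_center in the frame of tray between -0.066 and 0.066 m and z of ball_middle_center in the frame of tray between 0 and 0.045 m and x of ball_rear_center in the frame of scoop_grip between -0.078 and 0.038 m and y of ball_rear_center in the frame of scoop_grip between -0.022 and 0.022 m and z of ball_rear_center in the frame of scoop_grip between -0.08 and -0.038 m and angle between scoop_grip's own z axis and vertical below 0.17 rad and height (world z) of scoop_grip between 0.07 and 0.09 m and horizontal distance between scoop_grip and tray above 0.07 m and linear speed of scoop below 0.02 m/s); the robot touches nothing.
It also fails if it takes over 69 s, if anything falls off the work surface, if the arm or the gripper's body presses on something with over 40 N, if the wrist force passes 120 N, or if a joint passes its speed limit or range.

## Working session

There is one attempt and no reset: what is moved stays moved. The work goes in short steps, Python scripts to look and compute and a shell command to move; the robot and the scene stay as the last step left them, time stands still between calls to the robot, and variables do not carry over. Pictures are saved under pics/ and viewed, at most 10 in all, crops included, and the job is handed in when it is done.

```bash
mkdir -p pics; ls
python3 - <<'E'
from rig import get_state, snapshot
import cv2,numpy as np
s=get_state();print(s)
for n in ["scene","top"]:
    d=snapshot(n);cv2.imwrite(f"pics/{n}0.png",d["frame"][:,:,::-1]);np.savez(f"{n}0.npz",**d);print(n,d["mtx"],d["R"],d["t"])
E
```

```text
pics
{'clock': 0.0, 'joints': array([ 1.17399676e+00,  4.23811447e-01,  1.63068431e+00, -1.45474096e-05,
        1.08859808e+00, -1.89808331e-02]), 'dq': array([-0.00051347,  0.00021773,  0.00185683, -0.00098258,  0.0011429 ,
       -0.00039283]), 'effort': array([ 1.45065192e-04, -5.44603801e+01, -2.73660725e+01,  6.42822054e-02,
        2.27578398e-02, -1.28432598e-04]), 'ee_pos': array([0.23031362, 0.58042201, 0.22192229]), 'tcp_rot': array([-5.89886294e-01, -3.08541176e+00,  2.31124259e-03]), 'wrist_force': array([-0.17316821, -0.62130535,  1.0774169 ]), 'torque': array([0.04082147, 0.00298479, 0.01941641]), 'grasp_force': 0.0, 'opening': 1.0002670107508056}
scene [[363.31452329   0.         251.02062458]
 [  0.         363.31452329 188.50080111]
 [  0.           0.           1.        ]] [[ 0.73817472 -0.6746062  -0.00213589]
 [-0.5334164  -0.58173638 -0.61404375]
 [ 0.4129952   0.45441089 -0.7892691 ]] [-0.38836148  0.33892746  0.69525971]
top [[447.02974749   0.         248.8544847 ]
 [  0.         447.02974749 191.36020642]
 [  0.           0.           1.        ]] [[-0.15741834 -0.98752596 -0.00345516]
 [-0.96686414  0.15483489 -0.20297757]
 [ 0.2009806  -0.02861172 -0.97917729]] [0.07766658 0.53319055 0.83323411]
```

View pics/scene0.png

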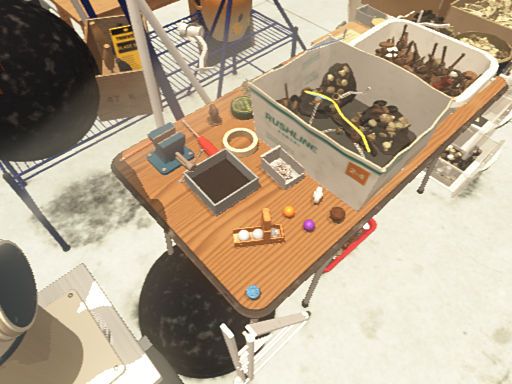

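View pics/top0.png

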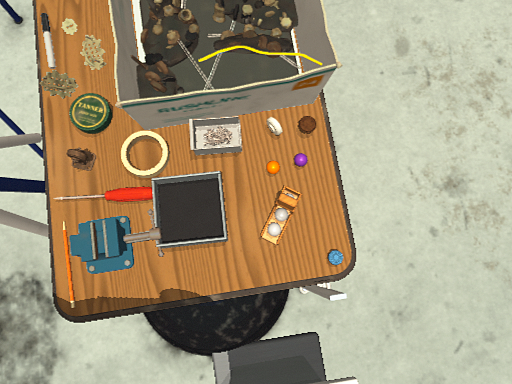

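The scene picture shows the scoop at (260,232), its grip at (267,215), and the tray at (222,180). In the top picture the scoop runs from its grip at (289,197) to the lip at (268,240), and the tray is at (189,208). The orange ball at (273,167) and the purple one at (300,160) are decoys.

```bash
cat > h.py <<'E'
import numpy as np,cv2
def cloud(d):
    v,u=np.mgrid[:384,:512];z=d["depth"];K=d["mtx"]
    P=np.dstack([(u-K[0,2])/K[0,0]*z,(v-K[1,2])/K[1,1]*z,z])
    return (P-d["t"])@d["R"] if "R" in d else P
def ray(d,u,v,h):
    K=d["mtx"];c=d["R"].T@np.linalg.solve(K,[u,v,1]);o=-d["R"].T@d["t"]
    return o+c*(h-o[2])/c[2]
E
python3 - <<'E'
from h import *
T=np.load("top0.npz");S=np.load("scene0.npz")
for n,d,(a,b,c,e) in [("top",T,(175,255,250,310)),("scene",S,(195,255,225,295))]:
    P=cloud(d)[a:b,c:e].reshape(-1,3)
    P=P[(P[:,2]>.01)&(P[:,2]<.2)]
    print(n,len(P))
    g=P[P[:,2]>.065]
    print("grip top",len(g),g.min(0),g.max(0),np.median(g,0))
    for nm,q in [("all",P),("grip",g)]:
        (cx,cy),(w,h),ang=cv2.minAreaRect((q[:,:2]*1000).astype(np.float32));print(nm,cx,cy,w,h,ang, np.percentile(q[:,2],[5,50,95,99]))
# tray rim
P=cloud(T)[165:255,145:235].reshape(-1,3);g=P[(P[:,2]>.038)&(P[:,2]<.05)]
print("tray",cv2.minAreaRect((g[:,:2]*1000).astype(np.float32)))
P=cloud(S)[145:215,180:265].reshape(-1,3);g=P[(P[:,2]>.038)&(P[:,2]<.05)]
print("tray",cv2.minAreaRect((g[:,:2]*1000).astype(np.float32)))
for n,d,a in [("t",T,(160,260,140,320)),("s",S,(140,260,170,310))]:
    c=d["frame"][a[0]:a[1],a[2]:a[3],::-1];cv2.imwrite(f"pics/crop{n}.png",cv2.resize(c,None,fx=4,fy=4,interpolation=2))
E
```

```text
top 828
grip top 212 [ 0.48720317 -0.0907072   0.06556061] [ 0.51658868 -0.0574657   0.10460189] [ 0.49995119 -0.07352561  0.10037456]
all 487.9637451171875 -64.60304260253906 40.37379455566406 114.6458511352539 54.421695709228516 [0.01975119 0.02927848 0.10201868 0.10340406]
grip 502.2441101074219 -74.92904663085938 35.997779846191406 16.907888412475586 55.059425354003906 [0.07205266 0.10037456 0.10317901 0.10422804]
scene 1164
grip top 174 [ 0.48632139 -0.09569722  0.0656703 ] [ 0.51517456 -0.06003386  0.10330972] [ 0.49572708 -0.08370452  0.0984551 ]
all 501.511474609375 -35.328529357910156 144.40223693847656 166.7300567626953 26.80640983581543 [0.01262098 0.02566849 0.10011395 0.1021951 ]
grip 501.0924072265625 -78.02436828613281 36.553462982177734 16.039398193359375 55.01567459106445 [0.0699736  0.0984551  0.10244057 0.10319862]
tray ((526.4155883789062, 127.55579376220703), (159.05862426757812, 143.84494018554688), 87.04065704345703)
tray ((559.401611328125, 145.66726684570312), (205.88638305664062, 204.02622985839844), 87.27153778076172)
```

View pics/cropt.png

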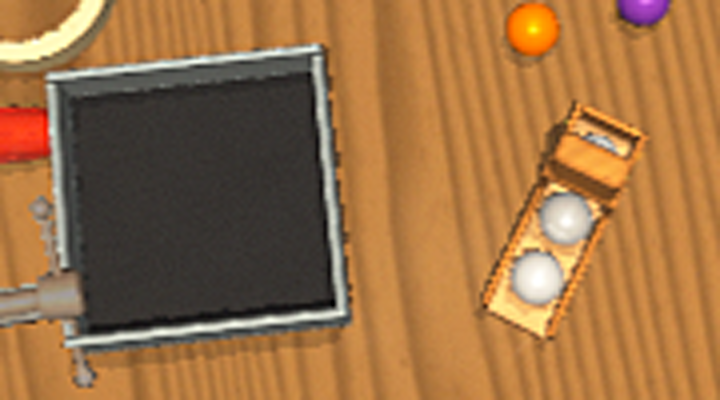

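The crop confirms the scoop's lip points toward −x/+y. It also gives the tray rim corners and shows the vise bar overhanging the tray's lower-left side. The moves offer no pitch, so I'll grip the scoop across its width to make the pads a pivot. I'll then tip it by pressing its underside on the tray rim.

Run:
```python
from h import *
T=np.load("top0.npz")
C=np.array([ray(T,140+u/4-.4,160+v/4-.4,.045)[:2] for u,v in [(48,75),(322,47),(350,320),(72,348)]])
print(C,C.mean(0)); e=C[1]-C[0];print(np.degrees(np.arctan2(*(C[1]-C[2])[::-1])),np.linalg.norm(np.diff(C,axis=0),axis=1))
a=np.array([.2304,.5804,.222]);g=np.array([.5017,-.0763,.067]);d=g-a
x=np.array([-.929,.369,0]);y=np.array([.369,.929,0]);z=np.array([0,0,-1])
print(d@x,d@y,d@z)
P=cloud(T)[215:275,70:165].reshape(-1,3);print("vise z",np.percentile(P[:,2],[50,95,99]))
```

```text
[[0.59842917 0.18230257]
 [0.59093587 0.04334958]
 [0.45192513 0.0497458 ]
 [0.45986289 0.18632064]] [0.52528827 0.11542965]
-2.6344561255841357 [0.13915489 0.13915782 0.13680532]
-0.4943600000000001 -0.5099646000000001 0.155
vise z [0.01005474 0.09455329 0.09587063]
```

```bash
python3 -m handwheel '{"slide":[[-1.2,-1.2,0],[-2.4,-2.5,0],[-2.9,-3,0],[-2.9,-3,0],[-2.9,-3,0],[-2.9,-3,0],[-2.9,-3,0],[-2.9,-3,0],[-2.9,-3,0],[-2.9,-3,0]],"yaw":[0,0,0,0,0,0,0,0,0,0]}' -1
python3 -m handwheel '{"slide":[[-2.9,-3,0],[-2.9,-3,0],[-2.9,-3,0],[-2.9,-3,0],[-2.9,-3,0],[-2.9,-3,0],[-2.9,-3,0],[-2.4,-2.4,0],[0,0,0],[0,0,0]],"yaw":[0,0,0,0,0,0,0,0,6.9,6.9]}'
python3 -c "
from rig import *
import numpy as np,cv2
from scipy.spatial.transform import Rotation as R
s=get_state();M=R.from_rotvec(s['tcp_rot']).as_matrix();print(s['ee_pos'],s['clock'],s['wrist_force'])
print('yaw y',np.degrees(np.arctan2(M[1,1],M[0,1])),'d tool cm',100*M.T@(np.array([.5017,-.0763,.067])-s['ee_pos']))
d=snapshot('wrist');cv2.imwrite('pics/w1.png',d['frame'][:,:,::-1]);np.savez('w1.npz',M=M,p=s['ee_pos'],**d)
"
```

```text
clock: 0.93
ee_pos: [0.3773, 0.2231, 0.2226]
tcp_rot: [-0.589, -3.086, 0.0]
wrist_force: [0.9, -0.6, 0.3]
opening: 1.004
grasp_force: 0.0
clock: 1.77
ee_pos: [0.5022, -0.0779, 0.2223]
tcp_rot: [-0.969, -2.988, 0.0]
wrist_force: [-0.2, 0.5, -0.3]
opening: 1.0
grasp_force: 0.0
[ 0.5021716  -0.07791648  0.22226308] 1.7667 [-0.21223459  0.48147399 -0.33832977]
yaw y 54.05482573000375 d tool cm [ 0.12787361  0.10700818 15.5263256 ]
```

Run:
```python
from h import *
from rig import *
d=dict(np.load("w1.npz"));P=cloud(d).reshape(-1,3);P=P[P[:,2]>0]
A=d["tool_from_camera"];W=(P@A[:3,:3].T+A[:3,3])@d["M"].T+d["p"]
near=np.hypot(W[:,0]-.50,W[:,1]+.076)<.03
g=W[near&(W[:,2]>.095)&(W[:,2]<.11)]
print(len(g),g.mean(0),cv2.minAreaRect((g[:,:2]*1000).astype(np.float32)))
```

```text
465 [ 0.501937   -0.07690608  0.10116532] ((502.23297119140625, -77.4100341796875), (35.307987213134766, 15.263254165649414), 54.825435638427734)
```

View pics/w1.png

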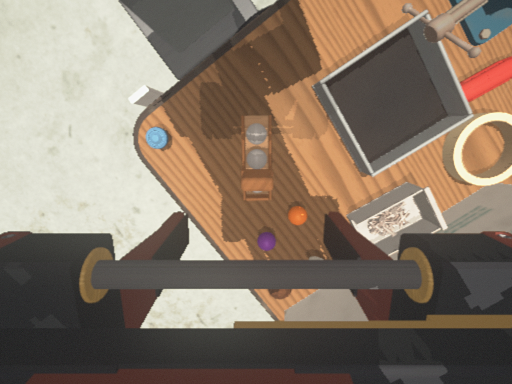

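The wrist view shows the grip at (257,187) square between the fingers, with the balls at (257,133) and (257,158). I'll go straight down and close.

```bash
python3 -m handwheel '{"slide":[[0,0.05,2],[0,0,3],[0,0,3],[0,0,3],[0,0,2],[0,0,1.5],[0,0,1],[0,0,0],[0,0,0],[0,0,0]],"yaw":[0.8,0,0,0,0,0,0,0,0,0]}'
python3 -m handwheel '{"slide":[[0,0,0],[0,0,0],[0,0,0],[0,0,0],[0,0,0],[0,0,0],[0,0,0],[0,0,0],[0,0,0],[0,0,0]],"yaw":[0,0,0,0,0,0,0,0,0,0]}' 1
python3 -m handwheel '{"slide":[[0,0,-0.1],[0,0,-0.2],[0,0,-0.4],[0,0,-0.7],[0,0,-0.9],[0,0,-0.9],[0,0,-0.9],[0,0,-0.7],[0,0,-0.4],[0,0,-0.2]],"yaw":[0,0,0,0,0,0,0,0,0,0]}'
cat > look.py <<'E'
import sys
from h import *
from rig import *
from scipy.spatial.transform import Rotation as Ro
n=sys.argv[1];s=get_state();M=Ro.from_rotvec(s["tcp_rot"]).as_matrix()
print(s["ee_pos"].round(4),"y-axis deg",np.degrees(np.arctan2(M[1,1],M[0,1])).round(1),"F",s["wrist_force"].round(2),"op",round(float(s["opening"]),3),s["clock"])
d=snapshot("wrist");c=d["frame"][:,:,::-1];e=snapshot("scene")["frame"][:,:,::-1]
cv2.imwrite(f"pics/{n}.png",np.hstack([c[60:260,150:410],e[110:310,160:360]]).repeat(2,0).repeat(2,1)[:, :800] if 0 else cv2.resize(np.hstack([c[40:280,130:400],e[130:310,170:305].repeat(1,0) if 0 else cv2.resize(e[130:270,170:310],(240,240))]),None,fx=1.55,fy=1.55))
# pitch from floor/side points of scoop in tool frame: fit straight line to trough points ahead of grip
P=cloud(d).reshape(-1,3);A=d["tool_from_camera"];Q=P@A[:3,:3].T+A[:3,3];Q=Q[P[:,2]>0]
np.savez(n+".npz",Q=Q,M=M,p=s["ee_pos"])
# grip-top face: |y|<.015, tool z between -.06 and -.02
g=Q[(abs(Q[:,1])<.015)&(Q[:,2]<-.01)&(Q[:,2]>-.055)&(abs(Q[:,0])<.05)]
if len(g)>20: print("grip top pts",len(g),"slope deg",np.degrees(np.arctan(np.polyfit(g[:,0],g[:,2],1)[0])).round(1),g.mean(0).round(4))
E
python3 look.py a1
```

```text
clock: 2.65
ee_pos: [0.5027, -0.0754, 0.0685]
tcp_rot: [0.975, 2.985, 0.0]
wrist_force: [0.7, -0.7, -0.1]
opening: 0.998
grasp_force: 0.0
clock: 3.48
ee_pos: [0.502, -0.0755, 0.0676]
tcp_rot: [-0.977, -2.986, 0.0]
wrist_force: [0.0, -1.7, 0.7]
opening: 0.406
grasp_force: 29.9
clock: 4.32
ee_pos: [0.5025, -0.0755, 0.1228]
tcp_rot: [0.977, 2.984, 0.0]
wrist_force: [-0.3, 0.7, -4.4]
opening: 0.411
grasp_force: 29.9
[ 0.5025 -0.0755  0.1228] y-axis deg 53.8 F [-0.25  0.75 -4.4 ] op 0.411 4.3167
grip top pts 2053 slope deg 50.8 [ 0.003  -0.     -0.0293]
```

View pics/a1.png

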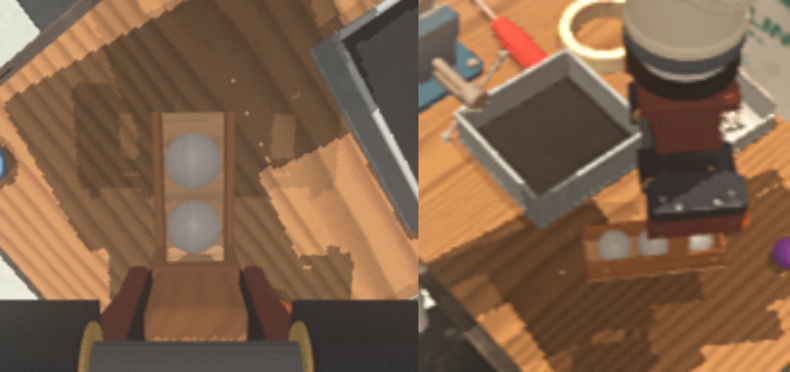

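Run:
```python
import numpy as np
d=np.load("a1.npz");Q=d["Q"];m=(abs(Q[:,1])<.025)&(Q[:,2]<.09)&(Q[:,2]>-.06)&(abs(Q[:,0])<.13)
q=Q[m]
for x0 in np.arange(-.1,.1,.005):
    k=q[abs(q[:,0]-x0)<.0025]
    if len(k): 
        c=k[abs(k[:,1])<.006]; s=k[abs(abs(k[:,1])-.018)<.0025]
        print(round(x0,3),len(k),"mid z",c[:,2].min().round(4) if len(c) else None,np.median(c[:,2]).round(4) if len(c) else None,"side z",s[:,2].min().round(4) if len(s) else None,np.median(s[:,2]).round(4) if len(s) else None)
```

```text
-0.015 3 mid z None None side z -0.0584 -0.0582
-0.01 91 mid z None None side z -0.0596 -0.0569
-0.005 537 mid z -0.0357 -0.0341 side z -0.0598 -0.0332
0.0 789 mid z -0.036 -0.0345 side z -0.0465 -0.033
0.005 2744 mid z -0.0358 -0.0177 side z -0.0572 -0.0112
0.01 1698 mid z 0.0091 0.0359 side z -0.06 -0.035
0.015 316 mid z 0.0335 0.0351 side z 0.0402 0.0417
0.02 355 mid z 0.0338 0.0359 side z 0.0396 0.0417
0.025 402 mid z 0.0355 0.0396 side z 0.0397 0.0421
0.03 360 mid z 0.0419 0.06 side z 0.0401 0.042
0.035 249 mid z 0.0397 0.0592 side z 0.0403 0.0417
0.04 291 mid z 0.0341 0.0374 side z 0.0405 0.042
0.045 325 mid z 0.0327 0.0348 side z 0.0399 0.0419
0.05 361 mid z 0.0324 0.0339 side z 0.0404 0.0421
0.055 390 mid z 0.0332 0.0351 side z 0.0398 0.0421
0.06 358 mid z 0.0351 0.0397 side z 0.0408 0.0422
0.065 334 mid z 0.047 0.0604 side z 0.04 0.0419
0.07 374 mid z 0.0587 0.0606 side z 0.0405 0.0422
0.075 25 mid z 0.06 0.0606 side z 0.0416 0.0424
```

Side rails (tool z 42 mm throughout) show the scoop held level, lip along tool +x. Next I turn it to face across the tray's right wall.

```bash
python3 -m handwheel '{"slide":[[0,0,-0.1],[0,0,-0.2],[0,0,-0.2],[0,0,-0.2],[0,0,-0.2],[0,0,-0.2],[0,0,-0.1],[0,0,0],[0,0,0],[0,0,0]],"yaw":[2,4.5,6.5,7,7,7,7,6.5,5,4]}'
python3 -m handwheel '{"slide":[[0.2,0,0],[0.5,0,0],[1,0.1,0],[1.5,0.2,0],[1.8,0.2,0],[1.8,0.2,0],[1.8,0.2,0],[1.8,0.2,0],[1.6,0.2,0],[1.3,0.1,0]],"yaw":[0,0,0,0,0,0,0,0,0,0]}'
python3 -m handwheel '{"slide":[[1,0.1,0],[0.7,0.1,0],[0.4,0,0],[0.2,0,0],[0,0,0],[0,0,0],[0,0,0],[0,0,0],[0,0,0],[0,0,0]],"yaw":[0,0,0,0,0,0,0,0,0,0]}'
cat > tilt.py <<'E'
import sys
from h import *
from rig import *
from scipy.spatial.transform import Rotation as Ro
n=sys.argv[1];s=get_state();M=Ro.from_rotvec(s["tcp_rot"]).as_matrix()
d=snapshot("wrist");t=get_state()
P=cloud(d).reshape(-1,3);A=d["tool_from_camera"];Q=(P@A[:3,:3].T+A[:3,3])[P[:,2]>0]
np.savez(n+".npz",Q=Q,M=M,p=s["ee_pos"],**d)
print("t",s["clock"],"pos",s["ee_pos"].round(4),"yaw",np.degrees(np.arctan2(M[1,1],M[0,1])).round(1),"Fz",s["wrist_force"][2].round(2),t["wrist_force"].round(2))
# trough rails: top edge per x-bin
C=np.array([.5253,.1154]);a=np.radians(-2.6);R2=np.array([[np.cos(a),np.sin(a)],[-np.sin(a),np.cos(a)]])
print("tcp in tray mm",(R2@(s["ee_pos"][:2]-C)*1000).round(1))
r=Q[(abs(abs(Q[:,1])-.0185)<.0015)&(Q[:,0]>.02)&(Q[:,0]<.1)&(Q[:,2]>.015)&(Q[:,2]<.095)]
X,Z=r[:,0],r[:,2];k=np.ones(len(X),bool)
B=[]
for x0 in np.arange(.02,.1,.003):
    z=Z[abs(X-x0)<.0015]
    if len(z)>4:B.append((x0,np.percentile(z,20)))
B=np.array(B);p=np.polyfit(*B.T,1)
for _ in range(5):
    e=abs(B[:,1]-np.polyval(p,B[:,0]));ok=e<=max(.0015,np.median(e));p=np.polyfit(*B[ok].T,1)
print("tilt",np.degrees(np.arctan(p[0])).round(1),"rail at x=0",p[1].round(4),"bins",ok.sum(),len(B),"end x",B[ok,0].max())
q=Q[(abs(Q[:,1])<.006)&(Q[:,0]>.015)&(Q[:,0]<.1)&(Q[:,2]<.11)]
print("mid-rail offset mm (balls<0, floor>0):",[(int(x0*1000),int(round(1000*(np.median(c)-np.polyval(p,x0))))) for x0 in np.arange(.02,.085,.008) if len(c:=q[abs(q[:,0]-x0)<.002][:,2])])
E
python3 tilt.py b1
```

```text
clock: 5.25
ee_pos: [0.5016, -0.0753, 0.1331]
tcp_rot: [-2.278, -2.162, 0.001]
wrist_force: [0.2, 0.3, -4.3]
opening: 0.408
grasp_force: 29.9
clock: 6.08
ee_pos: [0.5224, 0.0588, 0.1336]
tcp_rot: [-2.271, -2.17, -0.0]
wrist_force: [1.2, -0.1, -4.7]
opening: 0.405
grasp_force: 30.0
clock: 6.92
ee_pos: [0.5255, 0.0793, 0.1337]
tcp_rot: [2.274, 2.167, -0.0]
wrist_force: [-0.1, -0.5, -3.8]
opening: 0.407
grasp_force: 30.0
t 6.9167 pos [0.5255 0.0793 0.1337] yaw -2.8 Fz -3.77 [ 0.63  0.29 -4.33]
tcp in tray mm [  1.9 -36. ]
tilt -0.1 rail at x=0 0.0413 bins 19 19 end x 0.07399999999999998
mid-rail offset mm (balls<0, floor>0): [(20, -150), (28, -137), (36, 2), (44, -6), (52, -7), (60, -3), (68, 19), (76, 21)]
```

Pressing the underside on the rim would run the lip into the tray floor before 30°. Hooking the lip's 7 mm front face on the outer top edge of the right wall is better: pushing forward then tips the lip over the rim with a long lever. I back off to that position.

```bash
sed -i 's/(Q\[:,2\]<.11)/(Q[:,2]<.11)\&(Q[:,2]>.015)/' tilt.py
python3 -m handwheel '{"slide":[[-0.2,0,0],[-0.5,0,0],[-0.8,0,0],[-1.2,0,0],[-1.5,0,0],[-1.5,0,0],[-1.5,0,0],[-1.4,0,0],[-1.1,0,0],[-0.8,0,0]],"yaw":[0,0,0,0,0,0,0,0,0,0]}'
python3 -m handwheel '{"slide":[[-0.4,0,0],[-0.2,0,0],[-0.1,0,0.2],[0,0,0.4],[0,0,0.5],[0,0,0.5],[0,0,0.4],[0,0,0.3],[0,0,0.15],[0,0,0]],"yaw":[0,0,0,0,0,0,0,0,0,0]}'
python3 tilt.py b2
python3 - <<'E'
from h import *
d=dict(np.load("b2.npz"));Q=d["Q"]
W=Q@d["M"].T+d["p"];C=np.array([.5253,.1154]);a=np.radians(-2.6);R2=np.array([[np.cos(a),np.sin(a)],[-np.sin(a),np.cos(a)]])
t=(W[:,:2]-C)@R2.T
m=(abs(t[:,0])<.05)&(W[:,2]>.038)&(W[:,2]<.052)&(t[:,1]>-.08)&(t[:,1]<-.055)
print("rim",m.sum(),np.percentile(t[m,1],[1,5,50,95,99]).round(4),np.percentile(W[m,2],[5,50,95]).round(4))
f=(abs(Q[:,1])<.01)&(Q[:,2]>.055)&(Q[:,2]<.075)&(Q[:,0]>.05)&(Q[:,0]<.08)
print("lip",Q[f,0].max(),"z",np.median(Q[f,2]),"tray y",t[f,1].max(),"world z",np.median(W[f,2]))
E
```

```text
clock: 7.8
ee_pos: [0.5202, -0.027, 0.1337]
tcp_rot: [2.275, 2.166, -0.0]
wrist_force: [0.0, 0.4, -4.4]
opening: 0.41
grasp_force: 30.0
clock: 8.63
ee_pos: [0.5199, -0.0321, 0.1086]
tcp_rot: [-2.273, -2.167, 0.001]
wrist_force: [-0.4, 0.5, -4.1]
opening: 0.409
grasp_force: 30.0
t 8.6333 pos [ 0.5199 -0.0321  0.1086] yaw -2.7 Fz -4.09 [ 0.09 -0.2  -4.13]
tcp in tray mm [   1.3 -147.6]
tilt 0.1 rail at x=0 0.041 bins 19 22 end x 0.07399999999999998
mid-rail offset mm (balls<0, floor>0): [(20, -5), (28, 3), (36, 2), (44, -6), (52, -7), (60, -3), (68, 19), (76, 68), (84, 23)]
rim 1200 [-0.0798 -0.079  -0.0681 -0.0649 -0.0648] [0.0411 0.045  0.0487]
lip 0.07961411829457492 z 0.060848233198513416 tray y -0.06797562459231549 world z 0.047784087445599206
```

```bash
python3 -m handwheel '{"slide":[[0.13,0,0],[0.13,0,0],[0.2,0,-0.16],[0.2,0,-0.17],[0.2,0,-0.16],[0.2,0,-0.16],[0.2,0,-0.16],[0.2,0,-0.15],[0,0,0],[0,0,0]],"yaw":[0,0,0,0,0,0,0,0,0,0]}'
python3 tilt.py b3
```

```text
clock: 9.52
ee_pos: [0.5209, -0.0175, 0.119]
tcp_rot: [2.274, 2.168, 0.0]
wrist_force: [-1.5, -3.3, -2.8]
opening: 0.406
grasp_force: 30.0
t 9.5167 pos [ 0.5209 -0.0175  0.119 ] yaw -2.7 Fz -2.78 [-0.2  -2.55 -3.29]
tcp in tray mm [   1.7 -132.9]
tilt 5.4 rail at x=0 0.042 bins 16 17 end x 0.06499999999999999
mid-rail offset mm (balls<0, floor>0): [(20, 3), (28, 3), (36, -5), (44, -7), (52, -3), (60, 20), (68, 26), (76, 60), (84, 60)]
```

```bash
cat >> tilt.py <<'E'
th=np.arctan(p[0]);print("lip floor world z mm",(1000*(s["ee_pos"][2]-(p[1]-.0415)+.019-.075*np.sin(th)-.079*np.cos(th))).round(1))
E
python3 -m handwheel '{"slide":[[-0.1,0,0.1],[0,0,0.25],[0.1,0,0],[0.12,0,-0.08],[0.12,0,-0.08],[0.12,0,-0.08],[0.12,0,-0.08],[0.12,0,-0.08],[0.13,0,-0.08],[0,0,0]],"yaw":[0,0,0,0,0,0,0,0,0,0]}'
python3 tilt.py b4
```

```text
clock: 10.4
ee_pos: [0.5212, -0.0101, 0.1202]
tcp_rot: [-2.274, -2.168, 0.0]
wrist_force: [-0.3, -3.7, -4.1]
opening: 0.408
grasp_force: 30.0
t 10.4 pos [ 0.5212 -0.0101  0.1202] yaw -2.7 Fz -4.06 [-0.8  -3.2  -4.18]
tcp in tray mm [   1.6 -125.6]
tilt 9.6 rail at x=0 0.0434 bins 14 15 end x 0.059
mid-rail offset mm (balls<0, floor>0): [(20, 19), (28, -4), (36, -8), (44, -6), (52, 19), (60, 22), (84, 52)]
lip floor world z mm 46.9
```

```bash
sed -i 's/(p\[1\]-.0415)/(p[1]+.019-.0605\/np.cos(th))/' tilt.py
python3 -m handwheel '{"slide":[[0.06,0,-0.04],[0.06,0,-0.04],[0.06,0,-0.04],[0.06,0,-0.04],[0.06,0,-0.04],[0.06,0,-0.04],[0.07,0,-0.04],[0.07,0,-0.04],[0,0,0],[0,0,0]],"yaw":[0,0,0,0,0,0,0,0,0,0]}'
python3 tilt.py b5
```

```text
clock: 11.28
ee_pos: [0.5214, -0.0053, 0.1233]
tcp_rot: [-2.274, -2.168, -0.0]
wrist_force: [-0.4, -2.4, -4.9]
opening: 0.408
grasp_force: 30.0
t 11.2833 pos [ 0.5214 -0.0053  0.1233] yaw -2.7 Fz -4.94 [-0.27 -3.28 -5.17]
tcp in tray mm [   1.6 -120.7]
tilt 11.9 rail at x=0 0.0444 bins 13 13 end x 0.055999999999999994
mid-rail offset mm (balls<0, floor>0): [(20, 1), (28, -6), (36, -7), (44, 0), (52, 20)]
lip floor world z mm 48.0
```

```bash
python3 -m handwheel '{"slide":[[0.06,0,-0.03],[0.06,0,-0.03],[0.06,0,-0.03],[0.06,0,-0.03],[0.06,0,-0.03],[0.06,0,-0.03],[0.07,0,-0.03],[0.05,0,-0.03],[0,0,0],[0,0,0]],"yaw":[0,0,0,0,0,0,0,0,0,0]}'
python3 tilt.py b6
```

```text
clock: 12.17
ee_pos: [0.5217, -0.0005, 0.1257]
tcp_rot: [-2.274, -2.168, -0.0]
wrist_force: [-0.6, -3.9, -4.5]
opening: 0.41
grasp_force: 30.0
t 12.1667 pos [ 5.217e-01 -5.000e-04  1.257e-01] yaw -2.7 Fz -4.49 [-1.23 -3.68 -4.9 ]
tcp in tray mm [   1.6 -116. ]
tilt 14.7 rail at x=0 0.0452 bins 12 12 end x 0.05299999999999999
mid-rail offset mm (balls<0, floor>0): [(20, -2), (28, -7), (36, -7), (44, 20), (52, 23)]
lip floor world z mm 47.6
```

```bash
python3 -m handwheel '{"slide":[[0.06,0,-0.03],[0.06,0,-0.03],[0.06,0,-0.03],[0.06,0,-0.03],[0.06,0,-0.03],[0.06,0,-0.03],[0,0,0],[0,0,0],[0,0,0],[0,0,0]],"yaw":[0,0,0,0,0,0,0,0,0,0]}'
python3 tilt.py b7
```

```text
clock: 13.05
ee_pos: [0.5218, 0.0031, 0.1275]
tcp_rot: [-2.274, -2.167, -0.0]
wrist_force: [-1.0, -3.3, -4.5]
opening: 0.404
grasp_force: 30.0
t 13.05 pos [0.5218 0.0031 0.1275] yaw -2.7 Fz -4.53 [-0.37 -2.89 -4.17]
tcp in tray mm [   1.6 -112.4]
tilt 15.8 rail at x=0 0.0462 bins 11 11 end x 0.04999999999999999
mid-rail offset mm (balls<0, floor>0): [(20, 25), (28, 20), (36, 8), (44, -4), (52, -8), (60, -5)]
lip floor world z mm 47.7
```

```bash
python3 tilt.py b8;python3 tilt.py b9; python3 -c "
from rig import *;import cv2,numpy as np
c=np.load('b9.npz')['frame'][:,:,::-1];e=snapshot('scene')['frame'][:,:,::-1]
cv2.imwrite('pics/c1.png',np.hstack([cv2.resize(c[40:280,130:400],(400,356)),cv2.resize(e[140:260,180:310],(386,356))]))"
```

```text
t 13.1 pos [0.5218 0.0031 0.1275] yaw -2.7 Fz -4.17 [-1.25 -3.53 -4.38]
tcp in tray mm [   1.6 -112.4]
tilt 15.5 rail at x=0 0.0465 bins 11 11 end x 0.04999999999999999
mid-rail offset mm (balls<0, floor>0): [(20, 25), (28, 20), (36, 20), (44, 22), (52, 10), (60, 3), (68, 1), (76, 6)]
lip floor world z mm 47.7
t 13.15 pos [0.5219 0.0031 0.1275] yaw -2.7 Fz -4.38 [-0.54 -2.77 -4.2 ]
tcp in tray mm [   1.7 -112.4]
tilt 16.1 rail at x=0 0.046 bins 11 11 end x 0.04999999999999999
mid-rail offset mm (balls<0, floor>0): [(20, 25), (28, 20), (36, 20), (44, 23), (68, 31), (76, 25), (84, 24)]
lip floor world z mm 47.7
```

View pics/c1.png

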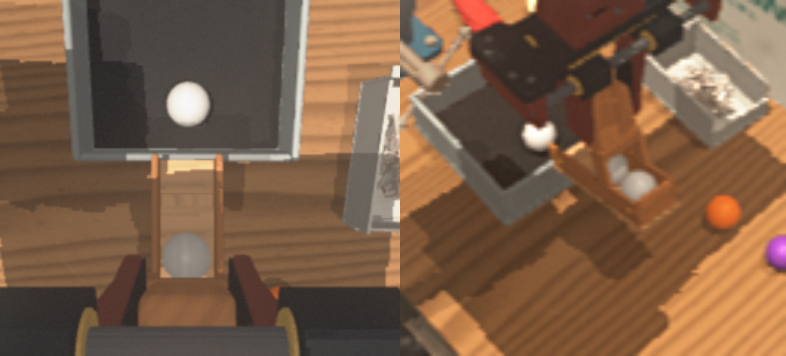

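The first ball is in the tray (wrist crop (187,103)) and two balls remain in the scoop. It released at about 16°, so I expect the second near 26°.

```bash
python3 -m handwheel '{"slide":[[0.1,0,-0.04],[0.1,0,-0.04],[0.1,0,-0.04],[0.1,0,-0.05],[0.1,0,-0.05],[0.1,0,-0.05],[0.1,0,-0.05],[0.1,0,-0.04],[0.05,0,-0.02],[0,0,0]],"yaw":[0,0,0,0,0,0,0,0,0,0]}'
python3 tilt.py d1
```

```text
clock: 14.08
ee_pos: [0.5223, 0.0116, 0.1314]
tcp_rot: [2.274, 2.168, 0.0]
wrist_force: [-0.9, -3.9, -4.4]
opening: 0.409
grasp_force: 30.0
t 14.0833 pos [0.5223 0.0116 0.1314] yaw -2.7 Fz -4.44 [-0.44 -3.82 -3.62]
tcp in tray mm [   1.7 -103.8]
tilt 20.3 rail at x=0 0.0485 bins 8 8 end x 0.040999999999999995
mid-rail offset mm (balls<0, floor>0): [(20, 21), (28, 21), (36, 21)]
lip floor world z mm 47.3
```

```bash
python3 -m handwheel '{"slide":[[0.06,0,-0.03],[0.06,0,-0.03],[0.06,0,-0.03],[0.06,0,-0.03],[0.06,0,-0.03],[0.06,0,-0.03],[0.06,0,-0.03],[0.06,0,-0.03],[0,0,0],[0,0,0]],"yaw":[0,0,0,0,0,0,0,0,0,0]}'
python3 tilt.py d2
```

```text
clock: 14.97
ee_pos: [0.5225, 0.0164, 0.1338]
tcp_rot: [-2.274, -2.168, -0.0]
wrist_force: [-0.1, -3.4, -4.1]
opening: 0.408
grasp_force: 30.0
t 14.9667 pos [0.5225 0.0164 0.1338] yaw -2.7 Fz -4.1 [-0.38 -4.02 -3.36]
tcp in tray mm [  1.7 -99.1]
tilt 19.7 rail at x=0 0.0511 bins 7 7 end x 0.03799999999999999
mid-rail offset mm (balls<0, floor>0): [(20, 21), (28, 21), (36, 30)]
lip floor world z mm 47.2
```

```bash
python3 -m handwheel '{"slide":[[0.06,0,-0.03],[0.06,0,-0.03],[0.06,0,-0.03],[0.06,0,-0.03],[0.06,0,-0.02],[0,0,0],[0,0,0],[0,0,0],[0,0,0],[0,0,0]],"yaw":[0,0,0,0,0,0,0,0,0,0]}'
python3 tilt.py d3
```

```text
clock: 15.85
ee_pos: [0.5226, 0.0194, 0.1351]
tcp_rot: [-2.274, -2.168, -0.0]
wrist_force: [-0.0, -2.7, -3.8]
opening: 0.407
grasp_force: 30.0
t 15.85 pos [0.5226 0.0194 0.1351] yaw -2.7 Fz -3.75 [-0.23 -3.37 -4.18]
tcp in tray mm [  1.7 -96.1]
tilt 21.3 rail at x=0 0.0519 bins 6 6 end x 0.034999999999999996
mid-rail offset mm (balls<0, floor>0): [(20, 21), (28, 21)]
lip floor world z mm 47.3
```

```bash
python3 - <<'E'
import numpy as np
for n in ["b9","d1","d2","d3"]:
    Q=np.load(n+".npz")["Q"]
    r=Q[(abs(abs(Q[:,1])-.0185)<.0015)&(Q[:,2]>.02)&(Q[:,2]<.09)]
    print(n,[(round(x*1000),round(1000*float(np.percentile(z,20)),1),len(z)) for x in np.arange(-.006,.054,.003) if len(z:=r[abs(r[:,0]-x)<.0015][:,2])>3])
E
python3 -c "
from rig import *;import cv2,numpy as np
c=np.load('d3.npz')['frame'][:,:,::-1];e=snapshot('scene')['frame'][:,:,::-1]
cv2.imwrite('pics/c2.png',np.hstack([cv2.resize(c[40:280,130:400],(400,356)),cv2.resize(e[140:260,180:310],(386,356))]))"
```

```text
b9 [(-6, 44.3, 27), (-3, 45.2, 29), (0, 45.9, 25), (3, 47.1, 27), (6, 48.0, 22), (9, 48.2, 28), (12, 49.5, 24), (15, 50.5, 28), (18, 51.1, 28), (21, 52.2, 29), (24, 53.0, 24), (27, 53.9, 25), (30, 54.6, 26), (33, 55.6, 26), (36, 56.4, 25), (39, 57.3, 22), (42, 58.4, 25), (45, 58.9, 28), (48, 60.3, 26)]
d1 [(-6, 46.0, 25), (-3, 47.2, 27), (0, 48.6, 25), (3, 49.4, 27), (6, 50.5, 25), (9, 51.2, 28), (12, 52.8, 28), (15, 53.5, 30), (18, 55.0, 31), (21, 56.2, 28), (24, 57.2, 26), (27, 58.1, 28), (30, 59.5, 32), (33, 60.8, 26), (36, 61.4, 27), (39, 62.7, 26), (42, 64.1, 11)]
d2 [(-6, 47.3, 26), (-3, 48.4, 27), (0, 49.6, 25), (3, 50.9, 29), (6, 52.0, 28), (9, 53.1, 29), (12, 54.8, 30), (15, 55.9, 27), (18, 57.1, 29), (21, 58.2, 26), (24, 59.7, 29), (27, 60.8, 26), (30, 62.0, 23), (33, 63.3, 28), (36, 64.0, 22), (39, 65.2, 6)]
d3 [(-6, 47.9, 28), (-3, 49.5, 33), (0, 51.0, 27), (3, 52.1, 29), (6, 52.8, 28), (9, 54.7, 26), (12, 55.5, 27), (15, 57.2, 27), (18, 58.3, 26), (21, 59.9, 24), (24, 61.0, 25), (27, 62.3, 26), (30, 63.7, 25), (33, 64.7, 19), (36, 66.0, 14)]
```

View pics/c2.png

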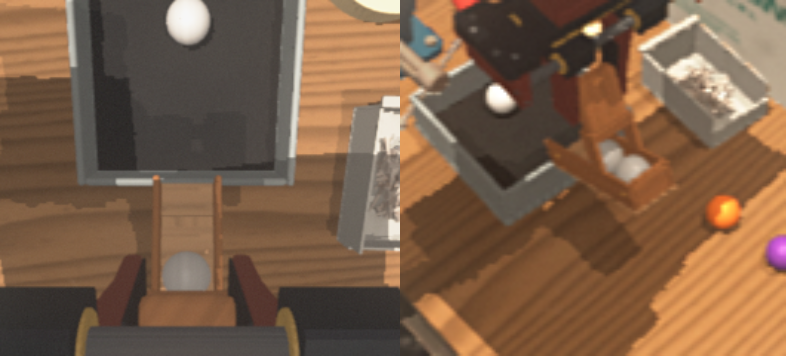

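Both balls are still in the scoop at about 23°, and the lip is still above the rim. I'll fit the tilt over a longer stretch of rail and continue in small steps.

```bash
sed -i 's/(Q\[:,0\]>.02)&(Q\[:,0\]<.1)&(Q\[:,2\]>.015)/(Q[:,0]>-.007)\&(Q[:,0]<.1)\&(Q[:,2]>.02)/; s/np.arange(.02,.1,.003)/np.arange(-.006,.1,.003)/' tilt.py
python3 -m handwheel '{"slide":[[0.06,0,-0.03],[0.06,0,-0.03],[0.06,0,-0.03],[0.06,0,-0.02],[0.06,0,-0.02],[0,0,0],[0,0,0],[0,0,0],[0,0,0],[0,0,0]],"yaw":[0,0,0,0,0,0,0,0,0,0]}'
python3 tilt.py d4
```

```text
clock: 16.78
ee_pos: [0.5228, 0.0224, 0.1364]
tcp_rot: [-2.274, -2.167, -0.0]
wrist_force: [0.5, -0.3, -3.9]
opening: 0.409
grasp_force: 30.0
t 16.7833 pos [0.5228 0.0224 0.1364] yaw -2.7 Fz -3.93 [ 0.46  0.61 -2.56]
tcp in tray mm [  1.7 -93. ]
tilt 23.3 rail at x=0 0.0513 bins 15 15 end x 0.036000000000000004
mid-rail offset mm (balls<0, floor>0): [(20, 21), (28, 29)]
lip floor world z mm 48.7
```

```bash
python3 -m handwheel '{"slide":[[0.06,0,-0.03],[0.06,0,-0.03],[0.06,0,-0.02],[0.06,0,-0.02],[0,0,0],[0,0,0],[0,0,0],[0,0,0],[0,0,0],[0,0,0]],"yaw":[0,0,0,0,0,0,0,0,0,0]}'
python3 tilt.py d5
```

```text
clock: 17.67
ee_pos: [0.5229, 0.0247, 0.1374]
tcp_rot: [-2.274, -2.168, 0.0]
wrist_force: [0.6, 0.1, -4.0]
opening: 0.41
grasp_force: 30.0
t 17.6667 pos [0.5229 0.0247 0.1374] yaw -2.7 Fz -3.99 [-0.54  0.48 -2.93]
tcp in tray mm [  1.7 -90.7]
tilt 23.1 rail at x=0 0.0514 bins 15 15 end x 0.036000000000000004
mid-rail offset mm (balls<0, floor>0): [(20, 21), (28, 28)]
lip floor world z mm 49.7
```

The push force dropped to zero, so the lip slid up over the rim. I back off, lower 3 mm, and push again with less rise.

```bash
python3 -m handwheel '{"slide":[[-0.2,0,-0.05],[-0.3,0,0],[-0.3,0,0],[-0.2,0,0.05],[0,0,0.1],[0,0,0.1],[0,0,0.1],[0.1,0,0],[0.15,0,0],[0.1,0,0]],"yaw":[0,0,0,0,0,0,0,0,0,0]}'
python3 tilt.py d6
```

```text
clock: 18.55
ee_pos: [0.5226, 0.0185, 0.1343]
tcp_rot: [-2.274, -2.168, 0.0]
wrist_force: [0.4, 0.1, -3.0]
opening: 0.407
grasp_force: 30.0
t 18.55 pos [0.5226 0.0185 0.1343] yaw -2.7 Fz -2.95 [-0.35 -0.18 -3.29]
tcp in tray mm [  1.7 -97. ]
tilt 23.9 rail at x=0 0.0511 bins 15 15 end x 0.036000000000000004
mid-rail offset mm (balls<0, floor>0): [(20, 21), (28, 22)]
lip floor world z mm 46.8
```

```bash
python3 -m handwheel '{"slide":[[0.06,0,0],[0.06,0,-0.02],[0.06,0,-0.02],[0.06,0,-0.01],[0.06,0,-0.01],[0,0,0],[0,0,0],[0,0,0],[0,0,0],[0,0,0]],"yaw":[0,0,0,0,0,0,0,0,0,0]}'
python3 tilt.py d7
```

```text
clock: 19.43
ee_pos: [0.5227, 0.021, 0.135]
tcp_rot: [2.274, 2.168, -0.0]
wrist_force: [-0.6, -3.9, -2.5]
opening: 0.408
grasp_force: 30.0
t 19.4333 pos [0.5227 0.021  0.135 ] yaw -2.7 Fz -2.49 [-0.25 -4.37 -3.54]
tcp in tray mm [  1.7 -94.4]
tilt 24.3 rail at x=0 0.0513 bins 14 14 end x 0.033
mid-rail offset mm (balls<0, floor>0): [(20, 21), (28, 26)]
lip floor world z mm 47.2
```

Contact is restored (push 4 N), and I continue.

```bash
python3 -m handwheel '{"slide":[[0.06,0,-0.02],[0.06,0,-0.01],[0.06,0,-0.01],[0.06,0,-0.01],[0,0,0],[0,0,0],[0,0,0],[0,0,0],[0,0,0],[0,0,0]],"yaw":[0,0,0,0,0,0,0,0,0,0]}'
python3 tilt.py e1
```

```text
clock: 20.32
ee_pos: [0.5229, 0.0236, 0.1355]
tcp_rot: [2.274, 2.168, 0.0]
wrist_force: [-0.6, -4.3, -2.4]
opening: 0.407
grasp_force: 30.0
t 20.3167 pos [0.5229 0.0236 0.1355] yaw -2.7 Fz -2.44 [-0.92 -4.49 -0.77]
tcp in tray mm [  1.8 -91.8]
tilt 25.2 rail at x=0 0.0524 bins 14 14 end x 0.033
mid-rail offset mm (balls<0, floor>0): [(20, 22), (28, 31)]
lip floor world z mm 46.6
```

```bash
python3 -m handwheel '{"slide":[[0.06,0,-0.02],[0.06,0,-0.02],[0.06,0,-0.01],[0.06,0,-0.01],[0,0,0],[0,0,0],[0,0,0],[0,0,0],[0,0,0],[0,0,0]],"yaw":[0,0,0,0,0,0,0,0,0,0]}'
python3 tilt.py e2
```

```text
clock: 21.2
ee_pos: [0.523, 0.026, 0.1361]
tcp_rot: [-2.274, -2.168, -0.0]
wrist_force: [-0.8, -4.1, -1.7]
opening: 0.411
grasp_force: 30.0
t 21.2 pos [0.523  0.026  0.1361] yaw -2.7 Fz -1.73 [ 0.11 -2.92 -2.4 ]
tcp in tray mm [  1.7 -89.4]
tilt 26.7 rail at x=0 0.0531 bins 13 13 end x 0.030000000000000006
mid-rail offset mm (balls<0, floor>0): [(20, 22)]
lip floor world z mm 46.4
```

```bash
cat >> tilt.py <<'E'
def inside(W): 
    q=(W[:,:2]-C)@R2.T;m=(abs(q)<.062).all(1)&(W[:,2]>.022)&(W[:,2]<.040);return q[m]
def groups(q):
    im=np.zeros((130,130),np.uint8);i=((q+.065)*1000).astype(int);im[i[:,0],i[:,1]]=255
    n,_,st,ce=cv2.connectedComponentsWithStats(cv2.dilate(im,np.ones((5,5))));return [(tuple((ce[j][::-1]-65).round().astype(int).tolist()),int(st[j,4])) for j in range(1,n) if st[j,4]>60]
print("balls in tray wrist",groups(inside(Q@M.T+s["ee_pos"])))
D=snapshot("top");print("top",groups(inside(cloud(D)[D["depth"]>0])))
E
python3 tilt.py e3
```

```text
t 21.25 pos [0.5229 0.026  0.1361] yaw -2.7 Fz -2.4 [ 0.73 -5.03 -2.43]
tcp in tray mm [  1.7 -89.4]
tilt 26.7 rail at x=0 0.0532 bins 13 13 end x 0.030000000000000006
mid-rail offset mm (balls<0, floor>0): [(20, 21)]
lip floor world z mm 46.3
balls in tray wrist [((3, 32), 832)]
top []
```

Only one ball is in the tray at 26.7°, so I continue.

```bash
python3 -m handwheel '{"slide":[[0.06,0,-0.03],[0.06,0,-0.02],[0.06,0,-0.02],[0.06,0,-0.02],[0,0,0],[0,0,0],[0,0,0],[0,0,0],[0,0,0],[0,0,0]],"yaw":[0,0,0,0,0,0,0,0,0,0]}'
python3 tilt.py e4
```

```text
clock: 22.18
ee_pos: [0.523, 0.0284, 0.137]
tcp_rot: [-2.274, -2.167, 0.0]
wrist_force: [-0.3, -3.5, -3.0]
opening: 0.409
grasp_force: 30.0
t 22.1833 pos [0.523  0.0284 0.137 ] yaw -2.7 Fz -2.99 [ 0.43 -3.34 -3.63]
tcp in tray mm [  1.7 -87. ]
tilt 26.9 rail at x=0 0.0544 bins 12 12 end x 0.027000000000000003
mid-rail offset mm (balls<0, floor>0): [(20, 22)]
lip floor world z mm 46.0
balls in tray wrist [((3, 32), 822)]
top []
```

```bash
python3 -m handwheel '{"slide":[[0.06,0,-0.02],[0.06,0,-0.02],[0.06,0,-0.02],[0.06,0,-0.01],[0,0,0],[0,0,0],[0,0,0],[0,0,0],[0,0,0],[0,0,0]],"yaw":[0,0,0,0,0,0,0,0,0,0]}'
python3 tilt.py e5
```

```text
clock: 23.12
ee_pos: [0.5232, 0.0308, 0.1377]
tcp_rot: [-2.274, -2.168, -0.0]
wrist_force: [-0.5, -3.2, -3.4]
opening: 0.407
grasp_force: 30.0
t 23.1167 pos [0.5232 0.0308 0.1377] yaw -2.7 Fz -3.45 [-0.44 -2.61 -3.16]
tcp in tray mm [  1.7 -84.6]
tilt 28.2 rail at x=0 0.0551 bins 12 12 end x 0.027000000000000003
mid-rail offset mm (balls<0, floor>0): [(20, 28)]
lip floor world z mm 46.2
balls in tray wrist [((3, 32), 834)]
top []
```

```bash
python3 -m handwheel '{"slide":[[0.06,0,-0.02],[0.06,0,-0.02],[0.06,0,-0.01],[0.06,0,-0.01],[0,0,0],[0,0,0],[0,0,0],[0,0,0],[0,0,0],[0,0,0]],"yaw":[0,0,0,0,0,0,0,0,0,0]}'
python3 tilt.py e6
```

```text
clock: 24.05
ee_pos: [0.5233, 0.0332, 0.1383]
tcp_rot: [-2.274, -2.168, -0.0]
wrist_force: [-0.4, -3.6, -2.6]
opening: 0.407
grasp_force: 30.0
t 24.05 pos [0.5233 0.0332 0.1383] yaw -2.7 Fz -2.65 [-0.69 -3.03 -2.25]
tcp in tray mm [  1.8 -82.2]
tilt 28.9 rail at x=0 0.056 bins 11 11 end x 0.024
mid-rail offset mm (balls<0, floor>0): [(20, 29), (68, 14), (76, 6), (84, 1)]
lip floor world z mm 46.0
balls in tray wrist [((2, -3), 832), ((3, 32), 840)]
top []
```

The second ball has landed in the tray (tray mm (2,−3) and (3,32)). I back off gently. Then I'll level the scoop by touching the lip to the bench and dragging back along the reverse arc while lowering.

```bash
python3 -c "
from h import *
T=np.load('top0.npz');print(ray(T,273,167,.014),ray(T,300,160,.014),ray(T,333,210,0))"
python3 -m handwheel '{"slide":[[-0.1,0,0],[-0.2,0,0],[-0.35,0,0],[-0.5,0,0],[-0.6,0,0],[-0.6,0,0],[-0.5,0,0],[-0.4,0,0],[-0.25,0,0],[-0.1,0,0]],"yaw":[0,0,0,0,0,0,0,0,0,0]}'
python3 tilt.py f1
```

```text
[ 0.5907847  -0.06699999  0.014     ] [ 0.59680535 -0.12579766  0.014     ] [ 0.48284508 -0.17660446  0.        ]
clock: 24.98
ee_pos: [0.5215, -0.0033, 0.1383]
tcp_rot: [-2.275, -2.167, 0.0]
wrist_force: [0.2, 0.4, -2.9]
opening: 0.409
grasp_force: 30.0
t 24.9833 pos [ 0.5215 -0.0033  0.1383] yaw -2.8 Fz -2.9 [ 0.21 -0.45 -2.52]
tcp in tray mm [   1.6 -118.8]
tilt 34.9 rail at x=0 0.0544 bins 8 13 end x 0.054
mid-rail offset mm (balls<0, floor>0): [(52, 3)]
lip floor world z mm 49.9
balls in tray wrist [((2, 31), 1324)]
top [((1, 37), 1448)]
```

```bash
python3 -m handwheel '{"slide":[[0,0,0.1],[0,0,0.25],[0,0,0.4],[0,0,0.5],[0,0,0.55],[0,0,0.55],[0,0,0.5],[0,0,0.4],[0,0,0.25],[0,0,0.1]],"yaw":[0,0,0,0,0,0,0,0,0,0]}'
python3 tilt.py f2; python3 -c "
from rig import *;import cv2,numpy as np
c=np.load('f2.npz')['frame'][:,:,::-1];e=snapshot('scene')['frame'][:,:,::-1]
cv2.imwrite('pics/c3.png',np.hstack([cv2.resize(c[40:280,130:400],(400,356)),cv2.resize(e[140:260,180:310],(386,356))]))"
```

```text
clock: 25.92
ee_pos: [0.5213, -0.0028, 0.1017]
tcp_rot: [-2.274, -2.167, 0.001]
wrist_force: [0.0, 0.4, -2.8]
opening: 0.407
grasp_force: 30.0
t 25.9167 pos [ 0.5213 -0.0028  0.1017] yaw -2.7 Fz -2.79 [ 0.51 -0.1  -2.04]
tcp in tray mm [   1.4 -118.2]
tilt 23.8 rail at x=0 0.0566 bins 14 28 end x 0.087
mid-rail offset mm (balls<0, floor>0): [(20, 37), (28, 33), (36, 30), (44, 26), (52, -22), (60, 10), (68, 7), (76, 4), (84, 0)]
lip floor world z mm 8.6
balls in tray wrist [((1, 25), 964)]
top [((1, 37), 1460)]
```

View pics/c3.png

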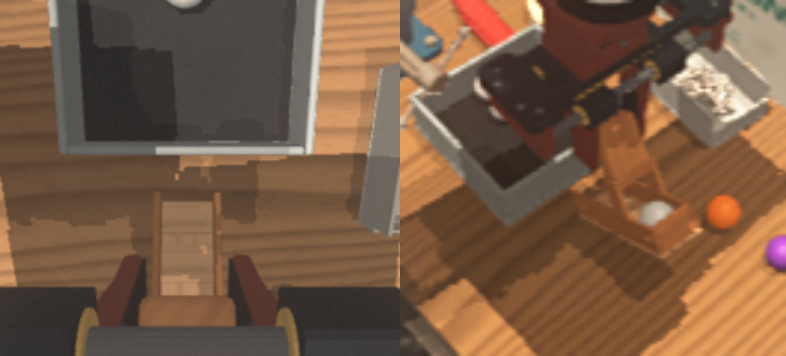

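The rear ball is in the scoop (scene half, (655,213)) and the other two are in the tray. The lip is about 2 mm above the bench, so I start the levelling arc.

```bash
python3 -m handwheel '{"slide":[[0,0,0.15],[0,0,0.15],[-0.1,0,0.1],[-0.2,0,0.08],[-0.25,0,0.08],[-0.3,0,0.09],[-0.3,0,0.1],[-0.3,0,0.1],[-0.3,0,0.1],[-0.2,0,0.08]],"yaw":[0,0,0,0,0,0,0,0,0,0]}'
python3 tilt.py f3
```

```text
clock: 26.9
ee_pos: [0.521, -0.0226, 0.0924]
tcp_rot: [2.274, 2.167, 0.001]
wrist_force: [-1.2, 0.4, 7.4]
opening: 0.407
grasp_force: 30.0
t 26.9 pos [ 0.521  -0.0226  0.0924] yaw -2.8 Fz 7.39 [-1.04 -0.06  4.59]
tcp in tray mm [   2. -138.]
tilt 16.8 rail at x=0 0.0572 bins 18 36 end x 0.09899999999999999
mid-rail offset mm (balls<0, floor>0): [(20, 23), (28, 27), (36, 25), (44, 22), (52, 20), (60, 17), (68, -5), (76, 4), (84, 2)]
lip floor world z mm 1.1
balls in tray wrist [((0, 13), 275)]
top [((1, 37), 1438)]
```

```bash
sed -i 's/(Q\[:,2\]<.095)\]/(Q[:,2]<.095)\&((Q@M.T+s["ee_pos"])[:,2]>.014)]/' tilt.py
python3 -m handwheel '{"slide":[[-0.2,0,0.09],[-0.2,0,0.1],[-0.2,0,0.1],[-0.2,0,0.1],[-0.2,0,0.1],[-0.2,0,0.1],[-0.2,0,0.1],[-0.2,0,0.1],[-0.2,0,0.1],[0,0,0]],"yaw":[0,0,0,0,0,0,0,0,0,0]}'
python3 tilt.py f4
```

```text
clock: 27.83
ee_pos: [0.5206, -0.0413, 0.0843]
tcp_rot: [2.272, 2.166, 0.001]
wrist_force: [-3.6, -4.2, 13.9]
opening: 0.406
grasp_force: 30.0
t 27.8333 pos [ 0.5206 -0.0413  0.0843] yaw -2.7 Fz 13.85 [-3.05 -3.39 12.35]
tcp in tray mm [   2.4 -156.7]
tilt 16.6 rail at x=0 0.0459 bins 18 21 end x 0.045000000000000005
mid-rail offset mm (balls<0, floor>0): [(20, 21), (28, 20), (36, 20), (44, 26), (52, 23), (60, 21), (68, 18), (76, 16), (84, 14)]
lip floor world z mm 4.5
balls in tray wrist []
top [((1, 37), 1458)]
```

```bash
python3 -m handwheel '{"slide":[[-0.25,0,0],[-0.25,0,0.03],[-0.25,0,0.05],[-0.25,0,0.05],[-0.25,0,0.06],[-0.25,0,0.06],[-0.25,0,0.06],[-0.25,0,0.06],[-0.25,0,0.06],[-0.1,0,0.06]],"yaw":[0,0,0,0,0,0,0,0,0,0]}'
python3 tilt.py f5
```

```text
clock: 28.77
ee_pos: [0.5186, -0.0641, 0.0781]
tcp_rot: [2.274, 2.167, -0.0]
wrist_force: [-1.0, 0.9, 1.5]
opening: 0.405
grasp_force: 30.0
t 28.7667 pos [ 0.5186 -0.0641  0.0781] yaw -2.8 Fz 1.53 [-0.32  1.08  3.41]
tcp in tray mm [   1.5 -179.6]
tilt 9.5 rail at x=0 0.0428 bins 20 21 end x 0.054
mid-rail offset mm (balls<0, floor>0): [(20, 20), (28, 25), (36, 20), (44, 20), (52, 20), (60, 26), (68, 24), (76, 23), (84, 21)]
lip floor world z mm 6.4
balls in tray wrist []
top [((1, 37), 1459)]
```

```bash
python3 -m handwheel '{"slide":[[-0.2,0,0.08],[-0.2,0,0.1],[-0.2,0,0.1],[-0.2,0,0.11],[-0.2,0,0.11],[-0.2,0,0.11],[-0.2,0,0.12],[-0.2,0,0.12],[-0.1,0,0.1],[0,0,0]],"yaw":[0,0,0,0,0,0,0,0,0,0]}'
python3 tilt.py f6
```

```text
clock: 29.7
ee_pos: [0.5178, -0.0811, 0.0686]
tcp_rot: [2.274, 2.167, -0.0]
wrist_force: [-0.9, -0.3, 1.6]
opening: 0.408
grasp_force: 30.0
t 29.7 pos [ 0.5178 -0.0811  0.0686] yaw -2.7 Fz 1.64 [-0.57 -0.44  1.43]
tcp in tray mm [   1.5 -196.7]
tilt 1.1 rail at x=0 0.0411 bins 22 25 end x 0.06899999999999999
mid-rail offset mm (balls<0, floor>0): [(20, 19), (28, 19), (36, 19), (44, 24), (52, 19), (60, 19), (68, 26), (76, 26), (84, 26)]
lip floor world z mm 7.6
balls in tray wrist []
top [((1, 37), 1430)]
```

```bash
python3 -m handwheel '{"slide":[[0,0,0.05],[0,0,0.05],[0,0,0],[0,0,0],[0,0,0],[0,0,0],[0,0,0],[0,0,0],[0,0,0],[0,0,0]],"yaw":[0,0,0,0,0,0,0,0,0,0]}'
python3 -m handwheel '{"slide":[[0,0,0],[0,0,0],[0,0,0],[0,0,0],[0,0,0],[0,0,0],[0,0,0],[0,0,0],[0,0,0],[0,0,0]],"yaw":[0,0,0,0,0,0,0,0,0,0]}' -1
python3 -m handwheel '{"slide":[[0,0,-0.2],[0,0,-0.5],[0,0,-1],[0,0,-1.5],[0,0,-2],[0,0,-2],[0,0,-2],[0,0,-1.5],[0,0,-1],[0,0,-0.5]],"yaw":[0,0,0,0,0,0,0,0,0,0]}'
python3 tilt.py g1; python3 -c "
from rig import *;import cv2,numpy as np
e=snapshot('scene')['frame'][:,:,::-1];c=snapshot('top')['frame'][:,:,::-1]
cv2.imwrite('pics/c4.png',np.hstack([cv2.resize(c[150:270,140:330],(450,284)),cv2.resize(e[140:260,180:310],(308,284))]))"
```

```text
clock: 30.63
ee_pos: [0.5182, -0.0813, 0.0683]
tcp_rot: [2.272, 2.167, -0.0]
wrist_force: [-2.4, -4.8, 6.1]
opening: 0.413
grasp_force: 30.0
clock: 31.47
ee_pos: [0.5179, -0.0807, 0.0677]
tcp_rot: [2.274, 2.168, 0.0]
wrist_force: [-0.7, -0.7, -0.1]
opening: 1.003
grasp_force: 0.0
clock: 32.3
ee_pos: [0.5186, -0.0808, 0.1918]
tcp_rot: [2.272, 2.166, 0.003]
wrist_force: [0.7, 0.8, 0.3]
opening: 1.001
grasp_force: 0.0
t 32.3 pos [ 0.5186 -0.0808  0.1918] yaw -2.7 Fz 0.3 [0.48 1.41 0.19]
tcp in tray mm [   2.2 -196.3]
tilt -86.2 rail at x=0 0.0457 bins 1 1 end x -0.003
mid-rail offset mm (balls<0, floor>0): []
lip floor world z mm 1140.3
balls in tray wrist []
top [((1, 37), 1458)]tilt.py:19: RankWarning: Polyfit may be poorly conditioned
  B=np.array(B);p=np.polyfit(*B.T,1)
tilt.py:21: RankWarning: Polyfit may be poorly conditioned
  e=abs(B[:,1]-np.polyval(p,B[:,0]));ok=e<=max(.0015,np.median(e));p=np.polyfit(*B[ok].T,1)
tilt.py:21: RankWarning: Polyfit may be poorly conditioned
  e=abs(B[:,1]-np.polyval(p,B[:,0]));ok=e<=max(.0015,np.median(e));p=np.polyfit(*B[ok].T,1)
tilt.py:21: RankWarning: Polyfit may be poorly conditioned
  e=abs(B[:,1]-np.polyval(p,B[:,0]));ok=e<=max(.0015,np.median(e));p=np.polyfit(*B[ok].T,1)
tilt.py:21: RankWarning: Polyfit may be poorly conditioned
  e=abs(B[:,1]-np.polyval(p,B[:,0]));ok=e<=max(.0015,np.median(e));p=np.polyfit(*B[ok].T,1)
tilt.py:21: RankWarning: Polyfit may be poorly conditioned
  e=abs(B[:,1]-np.polyval(p,B[:,0]));ok=e<=max(.0015,np.median(e));p=np.polyfit(*B[ok].T,1)
```

View pics/c4.png

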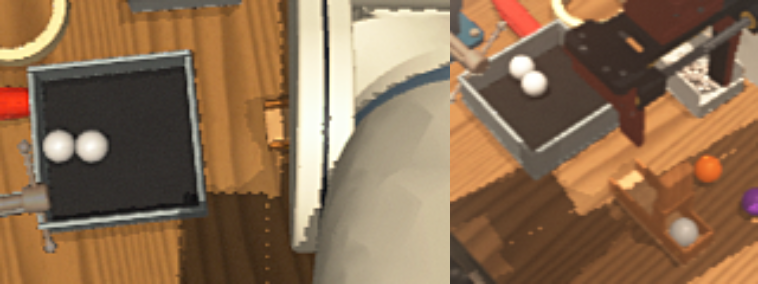

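The view shows two balls in the tray at (58,146) and (91,146). The scoop stands level on the bench with the rear ball at (684,230), and the gripper is clear.

```bash
python3 -c "
from rig import r;print(r.hand_in())"
```

```text
the job is handed in; nothing more can be done
None
```

I tipped exactly two balls into the tray, with the rear one still in the scoop, set the scoop down upright on the bench beside the tray, let go, and handed the job in at about 32 s; the hand-in returned no verdict.

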